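# Shut the measuring-tool case without a bang

## Robot

A 7-joint arm with a two-finger parallel gripper is mounted at the origin on the work surface. World frame = base frame: x ahead of the robot, y to its left, z up, the work surface at z = 0. Lengths are in m, angles in rad, forces in N, time in s.
With the tool pointing down it reaches from about 0.425 to 0.95 m from the base axis. Payload 4.7 kg.
Tool frame: the origin (TCP) lies at the very end of the fingers, on their centre line; the grasp point (between the pads) lies 19 mm behind it; z points along the fingers, y is the direction in which the jaws open and shut (so a half turn about z gives the same grasp; the last joint's range is limited). The gripper opens to 85 mm and grips with 20 to 120 N. Pads are 22 mm wide; open, the fingers measure 114 mm over their backs; the gripper's body (76 mm by 85 mm) begins 54 mm behind the grasp point. The pads swing forward as they close: fully open they stand 13 mm farther back than shut.
Start: joints at [-1.346, 0.469, -0.049, 1.532, 0.024, 1.141, -0.082], TCP at [0.169, 0.653, 0.231] pointing down, gripper open.
Joint ranges: [-2.59, 2.59], [-0.33, 1.99], [-1.39, 1.29], [0.1, 2.45], [-1.04, 4.18], [0.21, 1.99], [-2.66, 2.66]. Speed limits (rad/s): [2.57, 2.57, 3.14, 3.14, 3.14, 3.14, 3.14].

## Interface

Orientations are given as a 3x3 rotation matrix whose columns are the frame's x, y, z axes.
In Python, from plant import ctrl gives the robot as it stands. The module is installed in compiled form; this text tells all that it offers.
- The arm moves only by the tool carry_out, never from a script. Its argument "steps" is a list of rows, each an object with "linear": the shift along the tool's x, y, z in units of 40 mm (1.0 is 40 mm), a list of three; "turn": the turn, a rotation vector about the tool's x, y, z in units of 5 degrees (1.0 is 5 degrees), a list of three. A call has exactly 10 rows; each row is the pose to reach, as a shift and turn from the pose commanded when the call began, along the tool's axes at that moment; what a row does not reach only later rows make up. A row lasts 1/12 s, in which the tool goes at most 41.7 mm and 7.16 degrees, less where a joint would pass 70% of its speed; a pose out of reach is approached as far as the arm can. A call with a gripper value outside its range is refused whole. "fingers" is the opening, from 0 (shut) to 1 (fully open), set as the call begins (left out, the last holds). The fingers move at their own pace and stop on an object; the grip force is fixed at half the most. Time passes only in rows, so rows that repeat a pose let the fingers close, or fill a call up. It gives the time, the measured TCP pose, the force and the opening at its end, in the units of the state.
- ctrl.observe(): the state, without advancing time (a new reading comes with each control period).
- ctrl.grab_frame(name): name is "side" or "top" or "wrist"; returns a dict with "img" (384x512x3 uint8, blue, green, red), "vertical_fov" (degrees; the focal length in pixels is half the picture's height over the tangent of half this angle, whatever the lens; pixels are square), "cx", "cy" (the principal point, pixels), "position" and "orientation" of the camera in the world. Camera axes: x right, y down, z forward; pixel columns grow to the right and rows downward; lengths in m; the calibration is good to about 2 mm. A picture is of the moment at which its call begins. There is no depth.
- ctrl.sign_off(): hands the job in, once; it reports no verdict.
The state is a dict: "time": time; "joints": joint angles; "qvel": joint speeds; "effort": joint torques, N m; "position": TCP position; "eef_rot": TCP orientation; "contact_force": force on the tool from outside, world axes, zero at the start; "torque": the same for the moment, N m; "finger_gap": finger opening in m.
Only numpy, scipy, OpenCV 4.12 (cv2) and the standard library are available. Lean on these libraries where they do the work, as an engineer would, in place of code of your own. Each camera call takes 0.05 s, during which the arm holds its last target.

## Task

Shut the lid of the plywood measuring-tool case without a bang: tip the open lid forward until it falls of its own weight, free of the hand, catch it from underneath on a finger while it is still well open, and lower it on the finger, gently, until it is fully shut. Only push and support the lid, never pinch it or press hard on it, and leave the other things on the bench where they are.

Things in the scene. Friction and masses are not known exactly. Their poses are not given: they have to be found in the camera images.
- case: plywood measuring-tool case, fixed to the bench: 155 deep (its x) x 260 wide (its y) x 80 mm high, with foam and measuring tools inside, all below the rim. Origin: centre of its underside, on the bench. It stands sideways to the robot: its -x side is the front, turned roughly to the robot's right (world -y), and its +x side, with the hinge, to the left; z up
- lid (a joint): angle of the case's lid, rad: 0 shut, 1.75 fully open on its stop, where it rests at first. Flat plywood board, 180 mm from hinge to free edge, 260 wide, 14 thick, about 0.45 kg. It balances at about 1.49; below that it falls towards the case's front. The hinge drags: let go just past balance it takes about 3 s and lands at 0.8 to 1.3 rad/s, a bang; a gentle close is under half that
- lid_lip (a point): middle of the free edge of the lid, on the underside (the inner face, which looks to the case's front while open). When shut the lid sticks out 25 mm past the case's front wall as a finger lip along the whole front, its underside 80 mm above the bench. Axes of the lid: x from the free edge to the hinge, y along the hinge, z out of its outer face
- lid_hinge (a point): middle of the hinge line, on the lid's underside plane: 77.5 mm behind the case's centre, 80 mm above the bench. The lid turns about its y axis, which lies along the case's y
- glue_bottle: white glue bottle, 54 mm diameter, 150 high, standing loose; origin: centre of underside
- screw_jar: glass jar, 66 mm diameter, 85 high, standing loose; origin: centre of underside
- paint_can: can, 72 mm diameter, 100 high, standing loose; origin: centre of underside
- tape_roll: roll of masking tape, 100 mm diameter, 25 high, lying loose; origin: centre of underside
- wrench: steel wrench lying loose along its x, 180 mm long, 8 high; origin: its middle, underside
- screwdriver: screwdriver lying loose along its x, 200 mm long, 26 high; origin: its middle, underside
- tape_measure: grey pocket tape measure, 65 x 34 x 62 mm, standing loose; origin: centre of underside

How it is judged:
On the way, in this order (a step that is already met when the one before it is completed fails the run):
1. the lid is past its balance and falls forward of its own weight with nothing touching it (value of joint lid between 0.3 and 1.47 rad and velocity of joint lid below -0.05 rad/s and contact force between lid and anything else below 0.05 N), for 0.1 s.
2. still at least 0.2 rad open, the lid is caught: it rests on the fingers, more than 0.3 rad past upright, and its fall is checked to under 0.5 rad/s (value of joint lid between 0.2 and 1.25 rad and velocity of joint lid above -0.5 rad/s and contact force between lid and the fingers above 0.4 N), for 0.2 s.
At the end, for the whole second after the job is handed in: the lid is fully shut (within 0.02 rad) and at rest, and the other things stand within 20 mm of where they were (value of joint lid below 0.02 rad and velocity of joint lid between -0.03 and 0.03 rad/s and distance of each of glue_bottle, screw_jar, paint_can, tape_roll, wrench, screwdriver, tape_measure from where it was at the start of the episode below 0.02 m); the robot touches nothing.
It fails at once if the lid comes down with a bang: faster than 0.45 rad/s (about 80 mm/s at its edge) in the last 0.12 rad (value of joint lid below 0.12 rad and velocity of joint lid below -0.45 rad/s).
It fails at once if the lid is pinched or pressed with more than 25 N (contact force between lid and the fingers above 25 N).
It fails at once if another thing on the bench is lifted, carried or pushed more than 20 mm (distance of any of glue_bottle, screw_jar, paint_can, tape_roll, wrench, screwdriver, tape_measure from where it was at the start of the episode above 0.02 m).
It also fails if it takes over 48 s, if anything falls off the work surface, if the arm or the gripper's body presses on something with over 40 N, if the wrist force passes 120 N, or if a joint passes its speed limit or range.

## Working session

There is one attempt and no reset: what is moved stays moved. The work goes in short steps, Python scripts to look and compute and a tool call to move; the robot and the scene stay as the last step left them, time stands still between calls to the robot, and variables do not carry over. Pictures are saved under pics/ and viewed, and the job is handed in when it is done.

Besides the shell and the picture viewer there is one more tool, called as name(argument=value, ...) on one line, values as JSON. carry_out: Moves the arm, as the interface text tells. Its arguments: {"type":"object","properties":{"steps":{"type":"array","items":{"type":"object","properties":{"linear":{"type":"array","items":{"type":"number"}},"turn":{"type":"array","items":{"type":"number"}}}}},"fingers":{"type":"number"}},"required":["steps"]}

```bash
mkdir -p pics; ls; python3 - <<'E'
from plant import ctrl
import cv2,numpy as np
s=ctrl.observe()
for k in s: print(k,np.round(s[k],3).tolist())
for n in("side","top","wrist"):
    f=ctrl.grab_frame(n); cv2.imwrite(f"pics/a_{n}.png",f["img"])
    print(n,f["vertical_fov"],f["cx"],f["cy"],np.round(f["position"],4).tolist(),np.round(f["orientation"],4).tolist())
E
```

```text
pics
time 0.0
joints [-1.346, 0.469, -0.049, 1.534, 0.024, 1.141, -0.082]
qvel [0.0, -0.001, 0.001, 0.0, 0.0, 0.0, -0.002]
effort [-0.0, -51.031, -0.046, -23.771, 0.011, 0.008, 0.0]
position [0.169, 0.653, 0.23]
eef_rot [[-0.968, 0.251, -0.0], [0.251, 0.968, -0.002], [-0.0, -0.002, -1.0]]
contact_force [0.224, 0.338, 0.268]
torque [0.016, -0.047, 0.026]
finger_gap 0.085
side 50.588285243538536 258.1718548850359 200.92885650617083 [1.2448, -0.1487, 0.7513] [[0.2764, 0.6825, -0.6766], [0.961, -0.1894, 0.2015], [0.0094, -0.7059, -0.7082]]
top 56.10454198955824 248.7135509327268 192.21430055862098 [0.518, 0.0402, 1.06] [[0.0128, -0.9986, 0.0513], [-0.9999, -0.0131, -0.0051], [0.0058, -0.0513, -0.9987]]
wrist 69.16085550145777 260.3535705800506 190.02861528197542 [0.1033, 0.6712, 0.3735] [[0.2517, 0.9322, 0.2601], [0.9678, -0.2419, -0.0696], [-0.002, 0.2692, -0.9631]]
```

View pics/a_side.png

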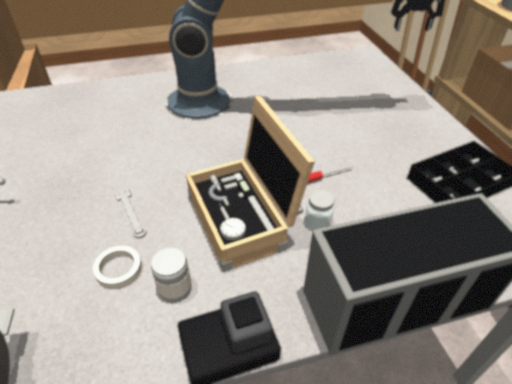

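View pics/a_top.png

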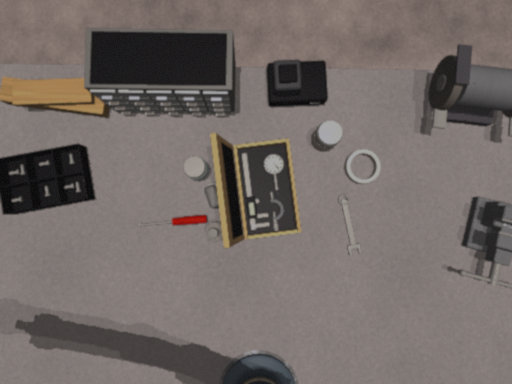

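View pics/a_wrist.png

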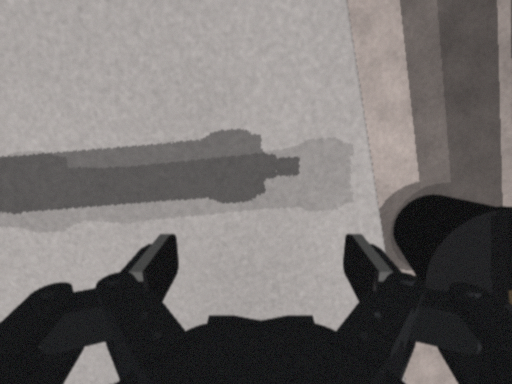

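The top view shows the case with its rim corners at about (288,140) and (299,235). The leaning lid's free edge runs from (217,136) to (228,246). The jar is at (328,135), the tape roll at (363,166) and the wrench at (349,225). The bottle is behind the lid at (195,168), with the tape measure at (212,195) and the screwdriver at (180,220). Next I'll measure the case.

```bash
cat > h.py <<'E'
from plant import ctrl
import cv2,numpy as np
def ray(f,p):
    h=f["img"].shape[0]; fl=h/2/np.tan(np.radians(f["vertical_fov"]/2))
    d=np.array([(p[0]-f["cx"])/fl,(p[1]-f["cy"])/fl,1.]); d=np.array(f["orientation"])@d
    return np.array(f["position"]),d
def onz(f,p,z):
    o,d=ray(f,p); return o+d*(z-o[2])/d[2]
def proj(f,X):
    h=f["img"].shape[0]; fl=h/2/np.tan(np.radians(f["vertical_fov"]/2))
    c=np.array(f["orientation"]).T@(np.array(X)-np.array(f["position"]))
    return c[:2]/c[2]*fl+np.array([f["cx"],f["cy"]])
E
python3 - <<'E'
from h import *
f=ctrl.grab_frame("top"); im=f["img"]
hsv=cv2.cvtColor(im,cv2.COLOR_BGR2HSV)
m=cv2.inRange(hsv,(12,60,60),(32,255,255)); m[:, :205]=0;m[:,310:]=0;m[:120]=0;m[260:]=0
c=cv2.resize(im[115:260,150:390],None,fx=3.3,fy=3.3,interpolation=cv2.INTER_CUBIC); cv2.imwrite("pics/b.png",c)
cv2.imwrite("pics/bm.png",cv2.resize(m[115:260,150:390],None,fx=3.3,fy=3.3))
s=ctrl.grab_frame("side")["img"]
cv2.imwrite("pics/bs.png",cv2.resize(s[80:310,80:370],None,fx=2.6,fy=2.6,interpolation=cv2.INTER_CUBIC))
E
```

```text
(no output)
```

View pics/b.png

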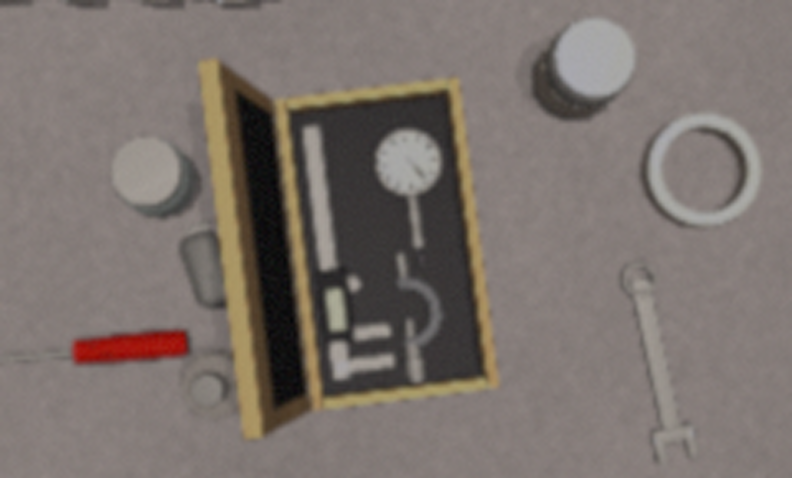

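View pics/bm.png

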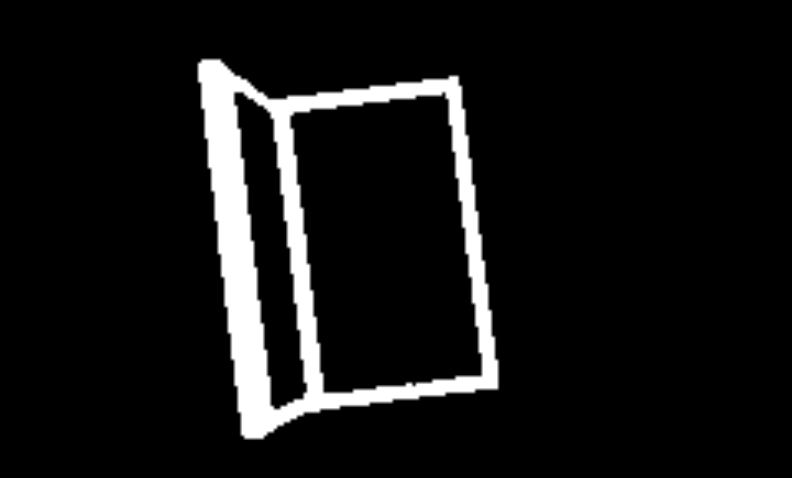

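View pics/bs.png

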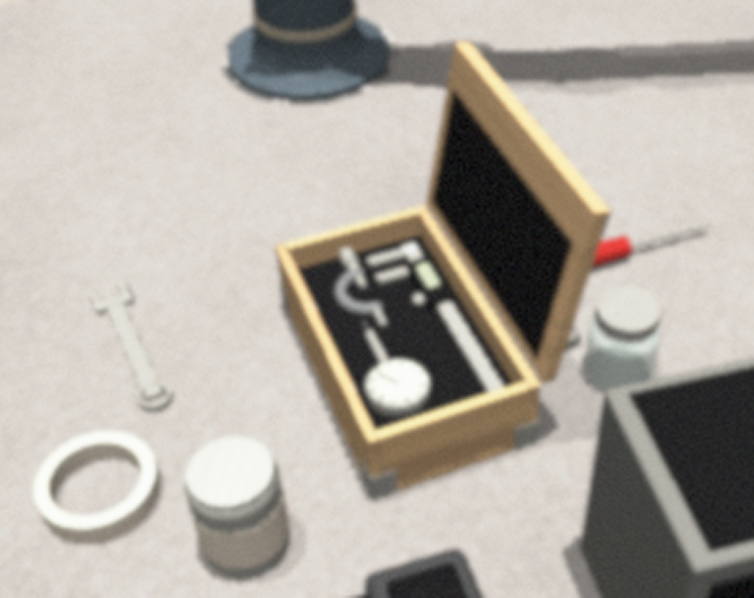

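```bash
python3 - <<'E'
from h import *
f=ctrl.grab_frame("top")
q=lambda x,y:(x/3.3+150-.35,y/3.3+115-.35)
P={}
for n,p,z in [("FF",(459,78),.08),("FN",(498,388),.08),("HF",(275,103),.08),("HN",(313,410),.08),("EF",(200,60),.259),("EN",(245,438),.259),("EF2",(215,60),.257),("EN2",(262,438),.257),
 ("canTop",(594,59),.1),("tapeC",(703,170),.025),("wr1",(638,280),.008),("wr2",(673,445),.008),("screwjarTop",(150,174),.085),("tm",(203,268),.062),("glue",(207,391),.15),("sd",(130,348),.02)]:
    X=onz(f,q(*p),z); P[n]=X; print(n,np.round(X,3))
d=lambda a,b:np.linalg.norm((P[a]-P[b])[:2])
print(d("FF","FN"),d("HF","HN"),d("FF","HF"),d("FN","HN"),d("EF","EN"))
ctr=(P["FF"]+P["FN"]+P["HF"]+P["HN"])/4; v=(P["FF"]-P["FN"]+P["HF"]-P["HN"])[:2]; v/=np.linalg.norm(v)
print("ctr",ctr,"axis",v)
u=np.array([-v[1],v[0]]);print("u(to hinge)",u,"hinge mid",ctr[:2]+.0775*u)
np.save("case.npy",np.r_[ctr[:2],u])
for n in P: r=P[n][:2]-ctr[:2]; print(n,"u",round(r@u,3),"v",round(r@v,3))
g=ctrl.grab_frame("side")
for s in (-.13,.13):
  for k in(1,-1):
    X=np.r_[ctr[:2]+.0775*k*u+s*v,.08]; print(k,s,proj(g,X))
E
```

```text
FF [ 0.718 -0.073  0.08 ]
FN [ 0.462 -0.107  0.08 ]
HF [0.695 0.08  0.08 ]
HN [0.442 0.045 0.08 ]
EF [0.691 0.124 0.259]
EN [0.437 0.089 0.259]
EF2 [0.692 0.114 0.257]
EN2 [0.436 0.078 0.257]
canTop [ 0.731 -0.181  0.1  ]
tapeC [ 0.651 -0.294  0.025]
wr1 [ 0.554 -0.241  0.008]
wr2 [ 0.409 -0.272  0.008]
screwjarTop [0.634 0.182 0.085]
tm [0.558 0.139 0.062]
glue [0.461 0.126 0.15 ]
sd [0.489 0.205 0.02 ]
0.25870705364855995 0.2556396570195102 0.15450809425286252 0.15298276319361237 0.25729935819708283
ctr [ 0.57916475 -0.01363267  0.08      ] axis [0.99100375 0.13383412]
u(to hinge) [-0.13383412  0.99100375] hinge mid [0.5687926  0.06317012]
FF u -0.077 v 0.13
FN u -0.076 v -0.129
HF u 0.077 v 0.127
HN u 0.076 v -0.128
EF u 0.121 v 0.13
EN u 0.121 v -0.128
EF2 u 0.111 v 0.129
EN2 u 0.11 v -0.129
canTop u -0.186 v 0.128
tapeC u -0.287 v 0.034
wr1 u -0.222 v -0.055
wr2 u -0.233 v -0.203
screwjarTop u 0.186 v 0.08
tm u 0.154 v -0.001
glue u 0.154 v -0.099
sd u 0.229 v -0.06
1 -0.13 [242.09669194 157.87668568]
-1 -0.13 [184.54407846 173.29295771]
1 0.13 [286.76044544 226.90709713]
-1 0.13 [220.20896158 249.03737187]
```

```bash
cat >> h.py <<'E'
from scipy.spatial.transform import Rotation as R
C=np.array([.5792,-.0136]); U=np.array([-.134,.991]); V=np.array([.991,.134])
def world(u,v,z): return np.r_[C+u*U+v*V,z]
def rot(a):
    c,s=np.cos(a),np.sin(a)
    return np.array([np.r_[s*U,c],np.r_[V,0],np.r_[c*U,-s]]).T
def uvz(X): r=np.array(X)[:2]-C; return np.round([r@U,r@V,X[2]],4)
def rel(P0,R0,P,Rt): 
    return np.round(R0.T@(P-P0)/.04,2).tolist(), np.round(np.degrees(R.from_matrix(R0.T@Rt).as_rotvec())/5,2).tolist()
E
python3 - <<'E'
from h import *
s=ctrl.observe(); P,Q=np.array(s["position"]),np.array(s["eef_rot"])
W=np.array([.46,.35,.40])
print(rel(P,Q,W,rot(np.radians(90))))
print(rel(P,Q,world(.10,-.02,.36),rot(np.radians(45))))
print(rel(W,rot(np.pi/2),world(.10,-.02,.36),rot(np.radians(45))))
E
```

```text
([-8.94, -5.52, -4.22], [-0.0, 0.0, 13.55])
([-12.69, -11.44, -3.22], [-5.31, 7.91, 12.81])
([-6.91, 1.24, 1.0], [0.0, 9.0, 0.0])
```

carry_out(fingers=0, steps=[{"linear":[-0.5,-0.3,-0.6],"turn":[0,0,0.8]},{"linear":[-1.2,-0.8,-1.2],"turn":[0,0,2]},{"linear":[-2,-1.3,-1.7],"turn":[0,0,3.2]},{"linear":[-2.8,-1.8,-2.2],"turn":[0,0,4.4]},{"linear":[-3.6,-2.3,-2.7],"turn":[0,0,5.6]},{"linear":[-4.4,-2.8,-3.1],"turn":[0,0,6.8]},{"linear":[-5.2,-3.3,-3.4],"turn":[0,0,8]},{"linear":[-6,-3.8,-3.7],"turn":[0,0,9.2]},{"linear":[-6.8,-4.3,-4],"turn":[0,0,10.4]},{"linear":[-7.6,-4.8,-4.2],"turn":[0,0,11.6]}])

```text
time: 1.18
position: [0.4168, 0.3897, 0.401]
eef_rot: [[-0.295, 0.955, 0.001], [0.955, 0.295, 0.002], [0.001, 0.002, -1.0]]
contact_force: [1.2, 1.0, -0.0]
finger_gap: -0.0001
```

```bash
python3 - <<'E'
from h import *
s=ctrl.observe(); P,Q=np.array(s["position"]),np.array(s["eef_rot"])
print(s["time"],P,np.round(s["joints"],2),np.round(Q,2).tolist())
print(rel(P,Q,world(.08,-.02,.38),rot(np.radians(45))))
E
```

```text
1.1833 [0.41675867 0.38967889 0.40097856] [-1.05  0.19  0.27  1.55 -0.05  1.41 -0.47] [[-0.3, 0.96, 0.0], [0.96, 0.3, 0.0], [0.0, 0.0, -1.0]]
([-8.78, 0.74, 0.51], [-0.72, 8.96, 1.8])
```

carry_out(steps=[{"linear":[-0.5,0,0],"turn":[0,0.5,0.1]},{"linear":[-1.3,0.1,0.1],"turn":[-0.1,1.4,0.3]},{"linear":[-2.2,0.2,0.1],"turn":[-0.2,2.3,0.5]},{"linear":[-3.1,0.3,0.2],"turn":[-0.3,3.2,0.7]},{"linear":[-4,0.4,0.2],"turn":[-0.3,4.1,0.8]},{"linear":[-5,0.4,0.3],"turn":[-0.4,5.1,1]},{"linear":[-6,0.5,0.3],"turn":[-0.5,6.1,1.2]},{"linear":[-7,0.6,0.4],"turn":[-0.6,7.1,1.4]},{"linear":[-8,0.7,0.5],"turn":[-0.7,8.1,1.6]},{"linear":[-8.8,0.7,0.5],"turn":[-0.7,9,1.8]}])

```text
time: 2.02
position: [0.5485, 0.0603, 0.3791]
eef_rot: [[-0.094, 0.991, -0.098], [0.698, 0.136, 0.703], [0.71, -0.003, -0.704]]
contact_force: [0.6, 0.3, -0.6]
finger_gap: -0.0
```

```bash
python3 - <<'E'
from h import *
s=ctrl.observe(); P,Q=np.array(s["position"]),np.array(s["eef_rot"])
print(s["time"],uvz(P),np.round(s["joints"],2),np.round(Q,2).tolist(),s["contact_force"])
print(np.round(rot(np.pi/4),2).tolist())
g=ctrl.grab_frame("side"); cv2.imwrite("pics/c.png",g["img"])
for u,z in((.15,.247),(.06,.25),(-.017,.207),(-.096,.058)): print(rel(P,Q,world(u,-.02,z),rot(np.radians(45))))
E
```

```text
2.0167 [ 0.0773 -0.0205  0.3791] [-0.26  0.33  0.6   1.68 -0.86  1.64  0.62] [[-0.09, 0.99, -0.1], [0.7, 0.14, 0.7], [0.71, -0.0, -0.7]] [ 0.63412613  0.26114295 -0.56137371]
[[-0.09, 0.99, -0.09], [0.7, 0.13, 0.7], [0.71, 0.0, -0.71]]
([-1.07, 0.02, 3.62], [-0.04, -0.05, -0.01])
([-2.6, 0.02, 1.96], [-0.04, -0.05, -0.01])
([-4.72, 0.02, 1.35], [-0.04, -0.05, -0.01])
([-8.75, 0.03, 2.57], [-0.04, -0.05, -0.01])
```

View pics/c.png

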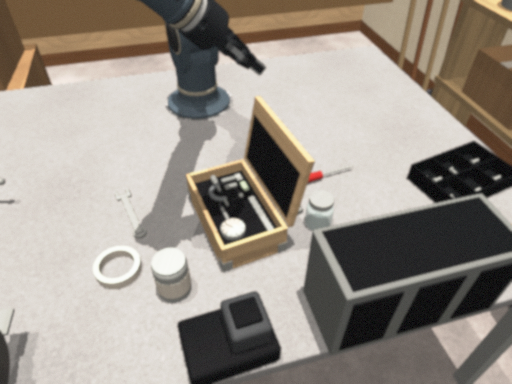

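The side view shows the tool tilted 45° above and in front of the open lid, with the shut fingers at about (260,68). Before touching the lid I'll check that the arm can reach the end pose at the front lip.

carry_out(steps=[{"linear":[-0.6,0,0],"turn":[0,0,0]},{"linear":[-1.5,0,0],"turn":[0,0,0]},{"linear":[-2.5,0,0],"turn":[0,0,0]},{"linear":[-3.5,0,0],"turn":[0,0,0]},{"linear":[-4.5,0,0],"turn":[0,0,0]},{"linear":[-5.5,0,0],"turn":[0,0,0]},{"linear":[-6.5,0,0],"turn":[0,0,0]},{"linear":[-7.4,0,0],"turn":[0,0,0]},{"linear":[-8.2,0,0.5],"turn":[0,0,0]},{"linear":[-8.8,0,1.2],"turn":[0,0,0]}])

```text
time: 2.9
position: [0.5772, -0.153, 0.0945]
eef_rot: [[-0.095, 0.991, -0.098], [0.703, 0.136, 0.698], [0.705, -0.003, -0.71]]
contact_force: [0.6, 0.1, -0.2]
finger_gap: 0.0002
```

```bash
python3 - <<'E'
from h import *
s=ctrl.observe(); P,Q=np.array(s["position"]),np.array(s["eef_rot"])
print(s["time"],uvz(P),np.round(s["joints"],2),np.round(Q,2).tolist(),s["contact_force"])
g=ctrl.grab_frame("side"); cv2.imwrite("pics/d.png",g["img"])
E
```

```text
2.9 [-0.1378 -0.0207  0.0945] [ 0.12  0.83  0.57  1.63 -0.91  1.56  1.19] [[-0.09, 0.99, -0.1], [0.7, 0.14, 0.7], [0.7, -0.0, -0.71]] [ 0.61145296  0.06423682 -0.18411466]
```

View pics/d.png

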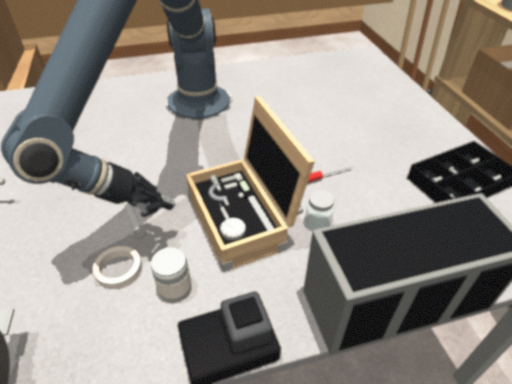

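The side view shows the tool at the front lip with its tip near (170,203), clear of the tape roll and wrench. All joints have margin. Going back up and over.

carry_out(steps=[{"linear":[0.5,0,-0.5],"turn":[0,0,0]},{"linear":[1.3,0,-0.8],"turn":[0,0,0]},{"linear":[2.3,0,-0.8],"turn":[0,0,0]},{"linear":[3.3,0,-0.8],"turn":[0,0,0]},{"linear":[4.3,0,-0.8],"turn":[0,0,0]},{"linear":[5.3,0,-0.8],"turn":[0,0,0]},{"linear":[6.3,0,-0.8],"turn":[0,0,0]},{"linear":[7.3,0,-0.7],"turn":[0,0,0]},{"linear":[8.3,0,-0.7],"turn":[0,0,0]},{"linear":[9.2,0,-0.7],"turn":[0,0,0]}])

```text
time: 3.78
position: [0.543, 0.0916, 0.3797]
eef_rot: [[-0.099, 0.99, -0.103], [0.698, 0.143, 0.701], [0.709, -0.002, -0.705]]
contact_force: [1.1, 0.3, 0.0]
finger_gap: -0.0001
```

```bash
cat >> h.py <<'E'
def st():
    s=ctrl.observe(); P,Q=np.array(s["position"]),np.array(s["eef_rot"])
    print("t",round(s["time"],2),"uvz",uvz(P),"F",np.round(s["contact_force"],2)); return P,Q
E
python3 - <<'E'
from h import *
P,Q=st()
for u,z in((.172,.31),(.168,.252),(.149,.245)): print(rel(P,Q,world(u,-.02,z),rot(np.radians(45))))
E
```

```text
t 3.78 uvz [ 0.1091 -0.0218  0.3797] F [1.14 0.35 0.03]
([-0.13, 0.06, 2.34], [-0.09, -0.03, 0.05])
([-1.23, 0.06, 3.29], [-0.09, -0.03, 0.05])
([-1.68, 0.06, 3.08], [-0.09, -0.03, 0.05])
```

carry_out(steps=[{"linear":[0,0,0.4],"turn":[0,0,0]},{"linear":[0,0,1],"turn":[0,0,0]},{"linear":[0,0,1.8],"turn":[0,0,0]},{"linear":[-0.1,0.1,2.4],"turn":[-0.1,0,0]},{"linear":[-0.4,0.1,2.7],"turn":[-0.1,0,0]},{"linear":[-0.7,0.1,3],"turn":[-0.1,0,0]},{"linear":[-1,0.1,3.2],"turn":[-0.1,0,0]},{"linear":[-1.2,0.1,3.3],"turn":[-0.1,0,0]},{"linear":[-1.2,0.1,3.3],"turn":[-0.1,0,0]},{"linear":[-1.2,0.1,3.3],"turn":[-0.1,0,0]}])

```text
time: 4.62
position: [0.5395, 0.1486, 0.2501]
eef_rot: [[-0.097, 0.991, -0.093], [0.699, 0.134, 0.702], [0.708, 0.003, -0.706]]
contact_force: [-0.4, 0.4, -0.2]
finger_gap: -0.0003
```

```bash
python3 - <<'E'
from h import *
P,Q=st()
im=[]
for n in("side","top","wrist"):
    g=ctrl.grab_frame(n); 
    if n!="wrist": im.append(g["img"][60:260,150:350])
    print(n,proj(g,P))
cv2.imwrite("pics/e.png",cv2.resize(np.hstack(im),None,fx=2,fy=2,interpolation=cv2.INTER_CUBIC))
E
```

```text
t 4.62 uvz [ 0.1661 -0.0176  0.2501] F [-0.43  0.44 -0.15]
side [297.35747122 117.19129005]
top [198.51305948 200.52168916]
wrist [259.57875226 240.99852233]
```

View pics/e.png

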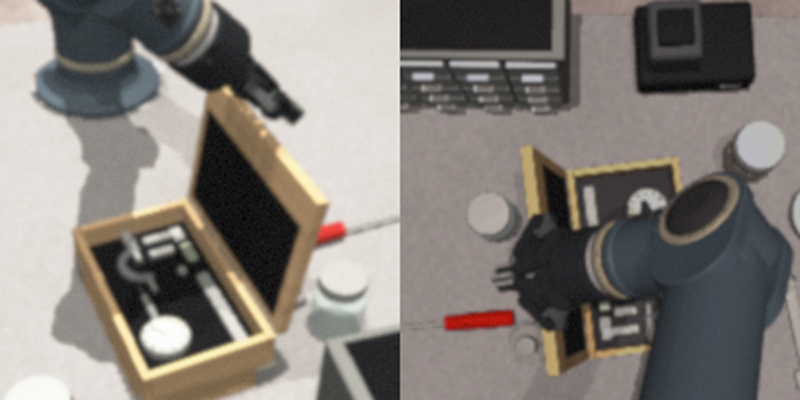

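The side half shows the shut finger lying over the free edge with its tip behind the lid, near (295,117) on both crops' scale. The measured TCP agrees. Next call: pull the lid past balance, then lift off.

carry_out(steps=[{"linear":[-0.1,0,-0.1],"turn":[0,0,0]},{"linear":[-0.3,0,-0.3],"turn":[0,0,0]},{"linear":[-0.57,0,-0.57],"turn":[0,0,0]},{"linear":[-0.85,0,-0.85],"turn":[0,0,0]},{"linear":[-1.12,0,-1.12],"turn":[0,0,0]},{"linear":[-1.36,0,-1.36],"turn":[0,0,0]},{"linear":[-1.52,0,-1.52],"turn":[0,0,0]},{"linear":[-1.18,0,-1.66],"turn":[0,0,0]},{"linear":[-0.8,0,-2.14],"turn":[0,0,0]},{"linear":[-1.08,0,-2.67],"turn":[0,0,0]}])

```text
time: 5.6
position: [0.5538, 0.045, 0.2973]
eef_rot: [[-0.102, 0.99, -0.094], [0.697, 0.139, 0.704], [0.71, 0.006, -0.704]]
contact_force: [1.2, 0.1, -0.0]
finger_gap: 0.0001
```

```bash
python3 - <<'E'
from h import *
g=ctrl.grab_frame("side")
P,Q=st()
cv2.imwrite("pics/f.png",cv2.resize(g["img"][40:290,130:380],None,fx=2.4,fy=2.4,interpolation=cv2.INTER_CUBIC))
for th in (1.6,1.5,1.4,1.3,1.2,1.1,1,.8):
    print(th,[np.round((proj(g,world(.0775-.18*np.cos(th),v,.08+.18*np.sin(th)))-[130,40])*2.4) for v in(-.13,.13)])
E
```

```text
t 5.65 uvz [ 0.0535 -0.0168  0.2969] F [ 0.71 -4.48  0.87]
1.6 [array([271., 135.]), array([396., 295.])]
1.5 [array([253., 139.]), array([375., 301.])]
1.4 [array([236., 145.]), array([355., 309.])]
1.3 [array([218., 152.]), array([334., 319.])]
1.2 [array([202., 161.]), array([314., 330.])]
1.1 [array([186., 172.]), array([294., 343.])]
1 [array([171., 184.]), array([276., 357.])]
0.8 [array([145., 210.]), array([243., 387.])]
```

View pics/f.png

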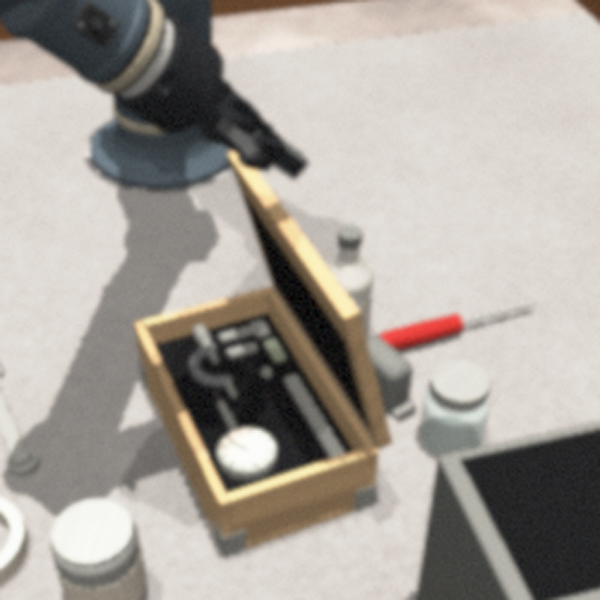

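The lid's far free corner is at (347,313) and the near one at (230,152). That puts it at about 1.36 rad, past balance with the finger clear above it. Now around the edge to the underside.

carry_out(steps=[{"linear":[-0.57,0,-0.5],"turn":[0,0,0]},{"linear":[-1.29,0,-1.11],"turn":[0,0,0]},{"linear":[-2.03,0,-1.5],"turn":[0,0,0]},{"linear":[-2.95,0,-1.36],"turn":[0,0,0]},{"linear":[-3.62,0,-0.8],"turn":[0,0,0]},{"linear":[-3.65,0,-0.27],"turn":[0,0,0]},{"linear":[-3.3,0,0.05],"turn":[0,0,0]},{"linear":[-3,0,0.2],"turn":[0,0,0]},{"linear":[-3,0,0.2],"turn":[0,0,0]},{"linear":[-3,0,0.2],"turn":[0,0,0]}])

```text
time: 6.48
position: [0.5647, -0.0356, 0.2045]
eef_rot: [[-0.098, 0.991, -0.092], [0.7, 0.134, 0.701], [0.707, 0.005, -0.707]]
contact_force: [0.7, -0.5, 0.2]
finger_gap: 0.0002
```

```bash
python3 - <<'E'
from h import *
g=ctrl.grab_frame("side")
P,Q=st()
cv2.imwrite("pics/g.png",cv2.resize(g["img"][40:290,130:380],None,fx=2.4,fy=2.4,interpolation=cv2.INTER_CUBIC))
E
```

```text
t 6.53 uvz [-0.0205 -0.0173  0.2044] F [-0.4   0.12 -0.1 ]
```

View pics/g.png

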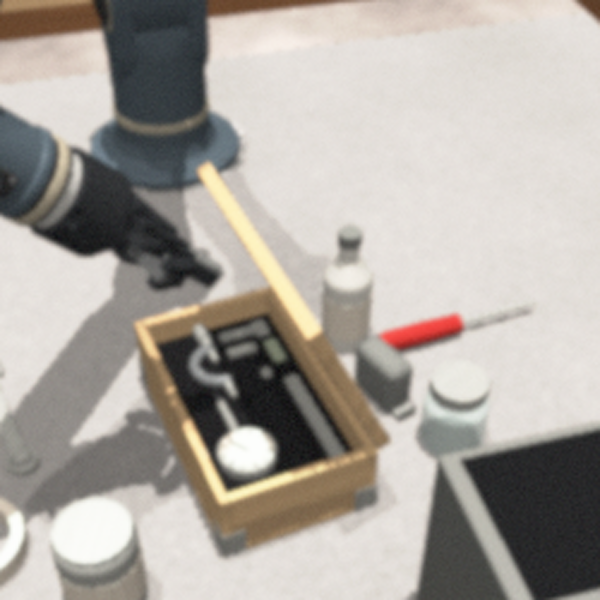

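The side view shows the lid at about 1.19 rad (near corner at (200,163)), with the finger beneath and in front of it (tip at (212,277)). I'll move in slightly and hold to catch it.

carry_out(steps=[{"linear":[0.15,0,0.05],"turn":[0,0,0]},{"linear":[0.3,0,0.1],"turn":[0,0,0]},{"linear":[0.35,0,0.1],"turn":[0,0,0]},{"linear":[0.35,0,0.1],"turn":[0,0,0]},{"linear":[0.35,0,0.1],"turn":[0,0,0]},{"linear":[0.35,0,0.1],"turn":[0,0,0]},{"linear":[0.35,0,0.1],"turn":[0,0,0]},{"linear":[0.35,0,0.1],"turn":[0,0,0]},{"linear":[0.35,0,0.1],"turn":[0,0,0]},{"linear":[0.35,0,0.1],"turn":[0,0,0]}])

```text
time: 7.37
position: [0.5626, -0.0226, 0.2105]
eef_rot: [[-0.096, 0.991, -0.093], [0.7, 0.134, 0.702], [0.708, 0.002, -0.706]]
contact_force: [-0.0, -0.9, 0.4]
finger_gap: -0.0001
```

```bash
python3 - <<'E'
from h import *
g=ctrl.grab_frame("side")
P,Q=st()
print(np.round(Q,3).tolist())
cv2.imwrite("pics/i.png",cv2.resize(g["img"][40:290,130:380],None,fx=2.4,fy=2.4,interpolation=cv2.INTER_CUBIC))
E
```

```text
t 7.42 uvz [-0.0066 -0.0176  0.2105] F [-0.37 -0.97  1.52]
[[-0.096, 0.991, -0.093], [0.699, 0.134, 0.702], [0.708, 0.002, -0.706]]
```

View pics/i.png

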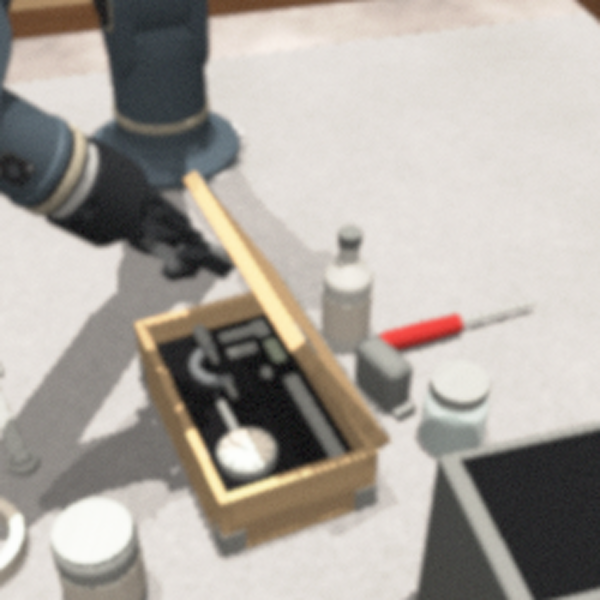

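Near corner (186,174) and far corner (294,345) put the lid at about 1.10 rad, resting on the finger. The contact force is about 1 N, which fits its weight, so it's caught. Next, the lowering path.

```bash
cat > low.py <<'E'
from h import *
import sys
def tcp(th,r=.158):
    H=np.array([.0775,.08])
    if th>np.pi/4: T=H+r*np.array([-np.cos(th),np.sin(th)])
    else: T=H+.18*np.array([-np.cos(th),np.sin(th)])+(.18-r)*np.array([.707,-.707])
    return T-.0078
def rows(t0,t1):
    P,Q=st(); a=tcp(t0)
    for th in np.linspace(t0,t1,11)[1:]:
        d=tcp(th)-a
        w=np.r_[d[0]*U,d[1]]; print(round(th,3),np.round(Q.T@w/.04,2).tolist())
if __name__=="__main__": rows(float(sys.argv[1]),float(sys.argv[2]))
E
for p in "1.067 .84" ".84 .58" ".58 .32" ".32 .12"  ; do python3 low.py $p; done
python3 -c "
from low import *
print(tcp(1.067))"
```

```text
t 7.42 uvz [-0.0066 -0.0176  0.2105] F [-0.37 -0.97  1.52]
1.044 [-0.09, -0.0, -0.02]
1.022 [-0.17, -0.0, -0.05]
0.999 [-0.26, -0.0, -0.07]
0.976 [-0.35, -0.0, -0.08]
0.954 [-0.44, -0.0, -0.1]
0.931 [-0.53, -0.0, -0.11]
0.908 [-0.61, -0.0, -0.13]
0.885 [-0.7, -0.0, -0.14]
0.863 [-0.79, -0.0, -0.14]
0.84 [-0.88, -0.0, -0.15]
t 7.42 uvz [-0.0066 -0.0176  0.2105] F [-0.37 -0.97  1.52]
0.814 [-0.1, -0.0, -0.0]
0.788 [-0.21, -0.0, -0.01]
0.762 [-0.32, -0.0, -0.01]
0.736 [-0.44, -0.0, -0.0]
0.71 [-0.55, -0.0, 0.01]
0.684 [-0.67, -0.0, 0.02]
0.658 [-0.79, -0.0, 0.03]
0.632 [-0.9, -0.0, 0.05]
0.606 [-1.02, -0.0, 0.06]
0.58 [-1.13, -0.0, 0.09]
t 7.42 uvz [-0.0066 -0.0176  0.2105] F [-0.37 -0.97  1.52]
0.554 [-0.11, -0.0, 0.03]
0.528 [-0.23, -0.0, 0.05]
0.502 [-0.34, -0.0, 0.08]
0.476 [-0.45, -0.0, 0.12]
0.45 [-0.56, -0.0, 0.16]
0.424 [-0.67, -0.0, 0.2]
0.398 [-0.78, -0.0, 0.24]
0.372 [-0.89, -0.0, 0.28]
0.346 [-1.0, -0.0, 0.33]
0.32 [-1.1, -0.0, 0.38]
t 7.42 uvz [-0.0066 -0.0176  0.2105] F [-0.37 -0.97  1.52]
0.3 [-0.08, -0.0, 0.04]
0.28 [-0.16, -0.0, 0.08]
0.26 [-0.24, -0.0, 0.13]
0.24 [-0.32, -0.0, 0.17]
0.22 [-0.39, -0.0, 0.22]
0.2 [-0.47, -0.0, 0.27]
0.18 [-0.54, -0.0, 0.32]
0.16 [-0.62, -0.0, 0.37]
0.14 [-0.69, -0.0, 0.43]
0.12 [-0.76, -0.0, 0.48]
[-0.00657508  0.21056948]
```

carry_out(steps=[{"linear":[-0.05,0,-0.01],"turn":[0,0,0]},{"linear":[-0.13,0,-0.04],"turn":[0,0,0]},{"linear":[-0.22,0,-0.06],"turn":[0,0,0]},{"linear":[-0.31,0,-0.08],"turn":[0,0,0]},{"linear":[-0.4,0,-0.1],"turn":[0,0,0]},{"linear":[-0.5,0,-0.11],"turn":[0,0,0]},{"linear":[-0.6,0,-0.13],"turn":[0,0,0]},{"linear":[-0.7,0,-0.14],"turn":[0,0,0]},{"linear":[-0.79,0,-0.15],"turn":[0,0,0]},{"linear":[-0.88,0,-0.15],"turn":[0,0,0]}])

```text
time: 8.25
position: [0.5665, -0.0517, 0.1895]
eef_rot: [[-0.096, 0.991, -0.093], [0.7, 0.134, 0.702], [0.708, 0.002, -0.706]]
contact_force: [-0.8, -0.6, 0.2]
finger_gap: -0.0001
```

carry_out(steps=[{"linear":[-0.1,0,0],"turn":[0,0,0]},{"linear":[-0.21,0,-0.01],"turn":[0,0,0]},{"linear":[-0.32,0,-0.01],"turn":[0,0,0]},{"linear":[-0.44,0,0],"turn":[0,0,0]},{"linear":[-0.55,0,0.01],"turn":[0,0,0]},{"linear":[-0.67,0,0.02],"turn":[0,0,0]},{"linear":[-0.79,0,0.03],"turn":[0,0,0]},{"linear":[-0.9,0,0.05],"turn":[0,0,0]},{"linear":[-1.02,0,0.06],"turn":[0,0,0]},{"linear":[-1.13,0,0.09],"turn":[0,0,0]}])

```text
time: 9.08
position: [0.5706, -0.0806, 0.1549]
eef_rot: [[-0.096, 0.991, -0.093], [0.7, 0.134, 0.702], [0.708, 0.002, -0.706]]
contact_force: [-0.2, -0.8, 0.0]
finger_gap: 0.0003
```

```bash
python3 - <<'E'
from low import *
g=ctrl.grab_frame("side")
P,Q=st(); print(tcp(.58))
for th in (.7,.65,.6,.55,.5): print(th,[np.round((proj(g,world(.0775-.18*np.cos(th),v,.08+.18*np.sin(th)))-[130,40])*2.4) for v in(-.13,.13)])
cv2.imwrite("pics/j.png",cv2.resize(g["img"][40:290,130:380],None,fx=2.4,fy=2.4,interpolation=cv2.INTER_CUBIC))
E
```

```text
t 9.13 uvz [-0.0658 -0.0176  0.154 ] F [ 1.34 -1.42 -2.76]
[-0.06530928  0.15529031]
0.7 [array([134., 224.]), array([229., 403.])]
0.65 [array([129., 232.]), array([223., 412.])]
0.6 [array([125., 239.]), array([217., 420.])]
0.55 [array([121., 247.]), array([212., 428.])]
0.5 [array([117., 254.]), array([207., 436.])]
```

View pics/j.png

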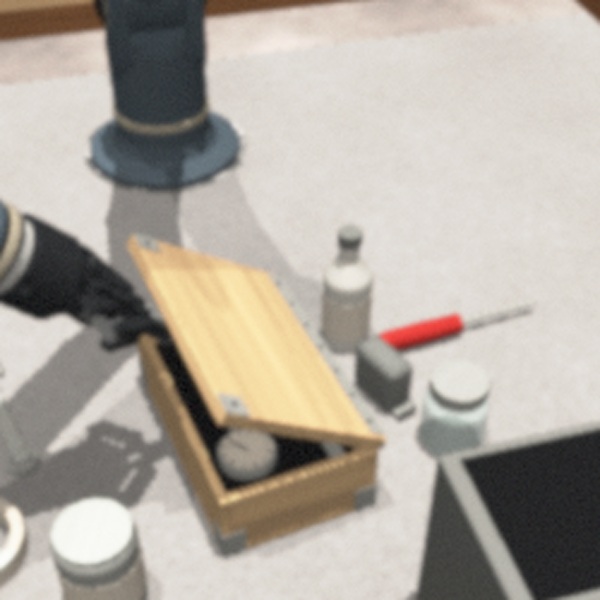

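The lid follows the finger: its free corners are at about (130,245) and (220,424), close to the planned 0.58 rad. Lowering further.

carry_out(steps=[{"linear":[-0.1,0,0.02],"turn":[0,0,0]},{"linear":[-0.22,0,0.05],"turn":[0,0,0]},{"linear":[-0.34,0,0.08],"turn":[0,0,0]},{"linear":[-0.45,0,0.12],"turn":[0,0,0]},{"linear":[-0.56,0,0.16],"turn":[0,0,0]},{"linear":[-0.67,0,0.2],"turn":[0,0,0]},{"linear":[-0.78,0,0.24],"turn":[0,0,0]},{"linear":[-0.89,0,0.28],"turn":[0,0,0]},{"linear":[-1.0,0,0.33],"turn":[0,0,0]},{"linear":[-1.1,0,0.38],"turn":[0,0,0]}])

```text
time: 9.97
position: [0.5733, -0.1006, 0.1128]
eef_rot: [[-0.096, 0.991, -0.093], [0.699, 0.134, 0.702], [0.708, 0.002, -0.706]]
contact_force: [0.4, -1.8, 0.1]
finger_gap: -0.0003
```

carry_out(steps=[{"linear":[-0.08,0,0.04],"turn":[0,0,0]},{"linear":[-0.16,0,0.08],"turn":[0,0,0]},{"linear":[-0.24,0,0.13],"turn":[0,0,0]},{"linear":[-0.32,0,0.17],"turn":[0,0,0]},{"linear":[-0.39,0,0.22],"turn":[0,0,0]},{"linear":[-0.45,0,0.26],"turn":[0,0,0]},{"linear":[-0.51,0,0.3],"turn":[0,0,0]},{"linear":[-0.57,0,0.34],"turn":[0,0,0]},{"linear":[-0.62,0,0.37],"turn":[0,0,0]},{"linear":[-0.66,0,0.4],"turn":[0,0,0]}])

```text
time: 10.8
position: [0.5744, -0.1076, 0.0831]
eef_rot: [[-0.096, 0.991, -0.093], [0.699, 0.134, 0.702], [0.708, 0.002, -0.706]]
contact_force: [-0.7, -2.0, -1.8]
finger_gap: 0.0005
```

```bash
python3 - <<'E'
from low import *
g=ctrl.grab_frame("side")
P,Q=st(); print(tcp(.15))
for th in (.2,.15,.1,0): print(th,[np.round((proj(g,world(.0775-.18*np.cos(th),v,.08+.18*np.sin(th)))-[130,40])*2.4) for v in(-.13,.13)])
cv2.imwrite("pics/k.png",cv2.resize(g["img"][40:290,130:380],None,fx=2.4,fy=2.4,interpolation=cv2.INTER_CUBIC))
E
for p in ".15 .03" ".03 -.09"  ; do python3 low.py $p; done
```

```text
t 10.85 uvz [-0.0925 -0.0175  0.0827] F [-0.36 -2.28 -2.45]
[-0.09272479  0.08354486]
0.2 [array([106., 299.]), array([190., 483.])]
0.15 [array([106., 306.]), array([189., 490.])]
0.1 [array([106., 313.]), array([189., 497.])]
0 [array([107., 326.]), array([189., 511.])]
t 10.85 uvz [-0.0925 -0.0175  0.0827] F [-0.36 -2.28 -2.45]
0.138 [-0.04, -0.0, 0.03]
0.126 [-0.09, -0.0, 0.07]
0.114 [-0.13, -0.0, 0.1]
0.102 [-0.17, -0.0, 0.13]
0.09 [-0.21, -0.0, 0.17]
0.078 [-0.25, -0.0, 0.2]
0.066 [-0.29, -0.0, 0.24]
0.054 [-0.34, -0.0, 0.27]
0.042 [-0.38, -0.0, 0.31]
0.03 [-0.41, -0.0, 0.35]
t 10.85 uvz [-0.0925 -0.0175  0.0827] F [-0.36 -2.28 -2.45]
0.018 [-0.04, -0.0, 0.04]
0.006 [-0.08, -0.0, 0.07]
-0.006 [-0.12, -0.0, 0.11]
-0.018 [-0.15, -0.0, 0.15]
-0.03 [-0.19, -0.0, 0.19]
-0.042 [-0.23, -0.0, 0.23]
-0.054 [-0.26, -0.0, 0.27]
-0.066 [-0.3, -0.0, 0.31]
-0.078 [-0.34, -0.0, 0.35]
-0.09 [-0.37, -0.0, 0.39]
```

View pics/k.png

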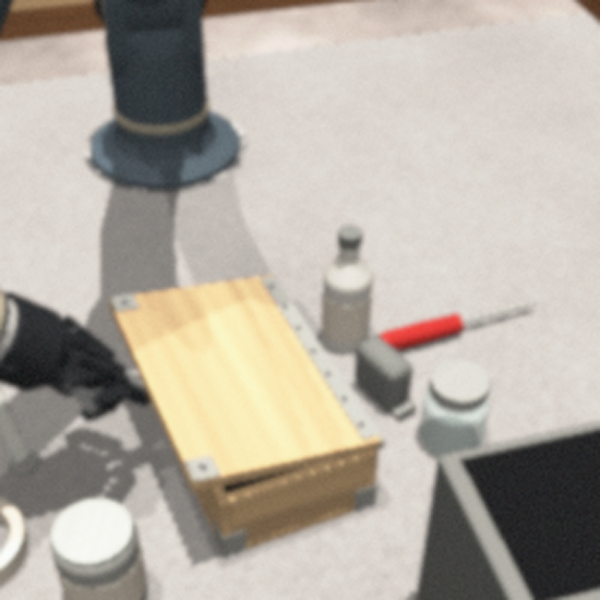

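The lid is nearly down, with its near-front corner at about (205,485) and a thin gap left at (300,475). Two slow calls will bring it down past shut.

carry_out(steps=[{"linear":[-0.04,0,0.03],"turn":[0,0,0]},{"linear":[-0.09,0,0.07],"turn":[0,0,0]},{"linear":[-0.13,0,0.1],"turn":[0,0,0]},{"linear":[-0.17,0,0.13],"turn":[0,0,0]},{"linear":[-0.21,0,0.17],"turn":[0,0,0]},{"linear":[-0.25,0,0.2],"turn":[0,0,0]},{"linear":[-0.29,0,0.24],"turn":[0,0,0]},{"linear":[-0.34,0,0.27],"turn":[0,0,0]},{"linear":[-0.38,0,0.31],"turn":[0,0,0]},{"linear":[-0.41,0,0.35],"turn":[0,0,0]}])

```text
time: 11.68
position: [0.5747, -0.1094, 0.0616]
eef_rot: [[-0.096, 0.991, -0.093], [0.7, 0.134, 0.702], [0.708, 0.002, -0.706]]
contact_force: [-0.0, -2.3, -1.7]
finger_gap: -0.0002
```

carry_out(steps=[{"linear":[-0.04,0,0.04],"turn":[0,0,0]},{"linear":[-0.08,0,0.07],"turn":[0,0,0]},{"linear":[-0.12,0,0.11],"turn":[0,0,0]},{"linear":[-0.15,0,0.15],"turn":[0,0,0]},{"linear":[-0.19,0,0.18],"turn":[0,0,0]},{"linear":[-0.23,0,0.22],"turn":[0,0,0]},{"linear":[-0.27,0,0.26],"turn":[0,0,0]},{"linear":[-0.31,0,0.29],"turn":[0,0,0]},{"linear":[-0.35,0,0.32],"turn":[0,0,0]},{"linear":[-0.39,0,0.35],"turn":[0,0,0]}])

```text
time: 12.52
position: [0.5749, -0.1103, 0.0408]
eef_rot: [[-0.096, 0.991, -0.093], [0.699, 0.134, 0.702], [0.708, 0.003, -0.706]]
contact_force: [-0.2, -0.5, -0.0]
finger_gap: 0.0005
```

```bash
python3 - <<'E'
from low import *
g=ctrl.grab_frame("side")
P,Q=st(); print(tcp(0))
cv2.imwrite("pics/l.png",cv2.resize(g["img"][40:290,130:380],None,fx=2.4,fy=2.4,interpolation=cv2.INTER_CUBIC))
E
```

```text
t 12.57 uvz [-0.0953 -0.0174  0.0404] F [ 0.36 -0.3  -1.29]
[-0.094746  0.056646]
```

View pics/l.png

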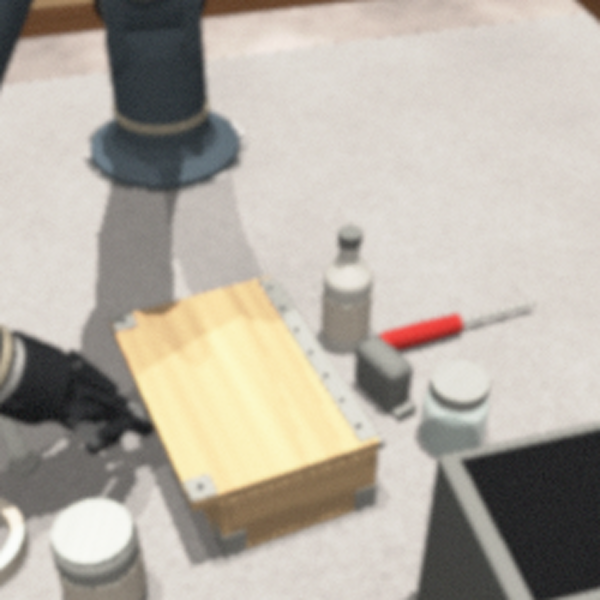

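The lid looks flush with no gap left, and the force is back to noise. Backing out along the finger axis.

carry_out(steps=[{"linear":[-0.05,0,-0.1],"turn":[0,0,0]},{"linear":[-0.05,0,-0.3],"turn":[0,0,0]},{"linear":[-0.05,0,-0.6],"turn":[0,0,0]},{"linear":[0,0,-1],"turn":[0,0,0]},{"linear":[0,0,-1.5],"turn":[0,0,0]},{"linear":[0,0,-2],"turn":[0,0,0]},{"linear":[0,0,-2.4],"turn":[0,0,0]},{"linear":[0,0,-2.7],"turn":[0,0,0]},{"linear":[0,0,-2.8],"turn":[0,0,0]},{"linear":[0,0,-2.8],"turn":[0,0,0]}])

```text
time: 13.4
position: [0.5856, -0.1906, 0.1212]
eef_rot: [[-0.097, 0.991, -0.091], [0.701, 0.132, 0.701], [0.707, 0.004, -0.707]]
contact_force: [0.5, -0.1, 0.1]
finger_gap: -0.0001
```

```bash
python3 - <<'E'
from h import *
P,Q=st()
for n in("side","top"):
    a=cv2.imread(f"pics/a_{n}.png"); g=ctrl.grab_frame(n); cv2.imwrite(f"pics/m_{n}.png",g["img"])
    d=cv2.absdiff(a,g["img"]).max(2); cv2.imwrite(f"pics/md_{n}.png",(d>40).astype(np.uint8)*255)
    for v in(-.13,.13): print(n,v,np.round(proj(g,world(-.1025,v,.094)),1),np.round(proj(g,world(-.1025,v,.08)),1))
s=cv2.imread("pics/m_side.png")
cv2.imwrite("pics/m.png",np.vstack([np.hstack([s[130:300,80:370],cv2.imread("pics/m_top.png")[90:260,130:420]]),np.hstack([cv2.imread("pics/md_side.png")[130:300,80:370],cv2.imread("pics/md_top.png")[90:260,130:420]])]))
E
```

```text
t 13.4 uvz [-0.1763 -0.0174  0.1212] F [ 0.5  -0.15  0.13]
side -0.13 [174.  171.6] [174.8 175.9]
side 0.13 [208.3 248.6] [208.8 252.8]
top -0.13 [311.  231.7] [310.1 231.4]
top 0.13 [298.6 136.1] [297.8 137.1]
```

View pics/m.png

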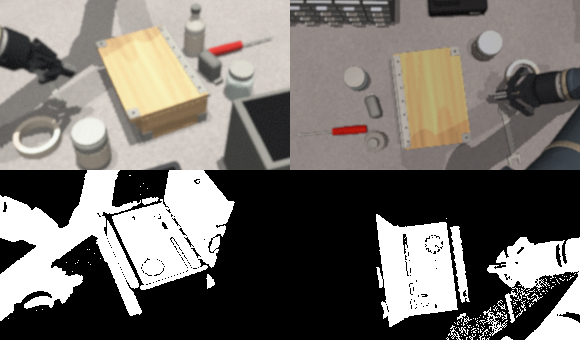

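The lid is flush: its front corners are at about (177,170) and (210,248) in the side view, against (174,172) and (208,249) predicted for shut. The difference images show only the lid, the arm and shadows. The arm is clear, so I'm handing in.

```bash
python3 -c "
from plant import ctrl
print(ctrl.sign_off())"
```

```text
the job is handed in; nothing more can be done
None
```

The lid is shut, and I handed the job in at about 13.5 s of the 48 s allowed. No verdict came back.

- **Tip and free fall:** I hooked the shut fingers over the free edge, pulled the lid to about 1.36 rad and lifted off. In the pictures it then fell on its own to about 1.19 rad with the finger clear of it.
- **Catch:** I brought the finger round underneath and caught the lid at about 1.10 rad. The force there was about 1 N, which fits the lid's weight.
- **Lowering:** The lid came down on the finger at a planned 0.3 rad/s or less, and about 0.15 rad/s over the last 0.12 rad. The finger kept going below the lip until the force dropped to noise, then backed out.

**Last checks:**
- The lid's front corners were within about 3 px of where they should be when shut, with no gap visible. That is about 0.02 rad, so the picture alone can't confirm the 0.02 rad limit.
- Before/after pictures show no other object moved. The tape roll and wrench lay partly behind the arm or in its shadow, so they are the least certain.
- The wrist force was at noise level at the end, and the highest reading between moves was about 4.6 N, while the arm was braking clear of the lid. Forces during the moves were not sampled.

No check failed. The lid sat about 0.03 rad more open at the catch than my finger model predicted, which made no difference.

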